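# Raise the pour-over stand to its locked height

### The arm

A 7-joint arm with a two-finger parallel gripper is mounted at the origin on the work surface. World frame = base frame: x ahead of the robot, y to its left, z up, the work surface at z = 0. Lengths are in mm, angles in degrees, forces in N, time in s.
With the tool pointing down it reaches from about 425 to 1025 mm from the base axis. Payload 9.4 kg.
Tool frame: the origin (TCP) lies between the finger pads; the fingertips stand 19 mm ahead of it and the grasp point (between the pads) is the TCP; z points along the fingers, y is the line along which they close (so a half turn about z gives the same grasp; the last joint's range is limited). The gripper opens to 85 mm and grips with 20 to 120 N. Pads are 22 mm wide; open, the fingers measure 114 mm over their backs; the gripper's body (76 mm by 85 mm) begins 54 mm behind the grasp point. The pads swing forward as they close: fully open they stand 13 mm farther back than shut.
Start: joints at [61.782, 34.337, -0.143, 91.639, 0.103, 54.024, -4.572], TCP at [292.835, -663.228, 250.275] pointing down, gripper open.
Joint ranges: [-147.43, 147.43], [-19.82, 112.94], [-74.19, 73.91], [6.32, 146.72], [-59.91, 239.91], [6.04, 106.73], [-150.56, 150.56]. Speed limits (degrees/s): [127.2, 127.2, 172.46, 172.46, 180, 180, 180].

### API

Orientations are given as a 3x3 rotation matrix whose columns are the frame's x, y, z axes.
In Python, from rig import r gives the robot as it stands. The module is installed in compiled form; this text tells all that it offers. Calls block until the motion is done:
- r.move_pose(position, orientation): joint-space move of the TCP to a pose.
- r.move_l(position, ori=None, velocity=150, force_limit=None): straight line of the TCP; ori=None keeps the orientation; velocity is the mean speed in mm/s. With force_limit (N) it stops when the force on the tool has changed by that much, and returns True; else False.
- r.movej(angles): joint-space move.
- r.ungrasp() and r.grasp(strength=None): open the fingers fully, or close them until they stop; strength is the grip in N (None keeps the last).
- r.hold(seconds).
- r.ik(position, orientation): joint angles nearest the present ones, or None.
- r.grab_frame(name): name is "side" or "top" or "wrist"; returns a dict with "pixels" (420x560x3 uint8, red, green, blue), "camera_matrix" (3x3 intrinsics, pixels), "camera_from_world" (4x4, takes a point from world to camera coordinates); the wrist camera has in their place "T_tool_cam" (4x4, takes a point from camera to tool coordinates, whose origin is the TCP and whose axes are the flange's). Camera axes: x right, y up, looking along -z (the intrinsics and any distortion apply to the point x, -y, -z); pixel columns grow to the right and rows downward; lengths in mm; the calibration is good to about 2 mm. The wrist camera is an equidistant fisheye: a pixel r from the principal point sees the ray r / f radians off the axis. A picture is of the moment at which its call begins: read the wrist's pose just before it. There is no depth.
A pose or a line that the arm cannot do raises r.Unreachable and nothing moves.
- r.sign_off(): hands the job in; it is judged then, once.
Trained networks look in a picture, given as the dict that the camera call returned (one of the last four; its "shot" number tells which), for a name from the list of things; names that differ only in an ending like _2 or _b are one class to them, and where a whole thing is asked for, a point or a joint stands for the part that bears it (a point fixed in the world has none). Each returns a list of dicts, best first, with "p" (0 to 1); they miss things now and then, are a little off and sometimes report something else, mostly with a low value. They report only what shows in the picture. A call takes as long as a camera call.
- r.cut_out(picture, thing): "region" (420x560 bool, what is visible of it) and "box" ([left, top, right, bottom] in pixels, round what is visible of it).
Readings, each from a call of its own:
- r.current_clock(): time.
- r.current_joints(): joint angles.
- r.current_joint_velocities(): joint speeds.
- r.current_joint_torque(): joint torques, N m.
- r.current_tool_pos(): TCP position.
- r.current_tcp_rot(): TCP orientation.
- r.current_force(): force on the tool from outside, world axes, zero at the start.
- r.current_torque(): the same for the moment, N m.
- r.current_width(): finger opening in mm.
- r.current_finger_force(): force on a finger pad.
Only numpy, scipy, OpenCV 4.12 (cv2) and the standard library are available. Lean on these libraries where they do the work, as an engineer would, in place of code of your own. Each camera call takes 0.05 s, during which the arm holds its last target. There are 200 camera calls.

### The job

The dripper of the pour-over coffee stand hangs too low for the tall mug: pull the stand's telescoping column up by its knob until the lock button clicks out above the collar, then let go so that the column stays up on its lock. The mug tree also has a knob on a post, but it is not the stand; leave the tall mug and the milk bottle standing where they are.

Things in the scene. Friction and masses are not known exactly. Their poses are not given: they have to be found in the camera images.
- stand: Pour-over stand: wooden base 220 x 130 x 18 mm, fixed to the worktop; origin at worktop level below the column's axis, +x towards the dripper. Upright steel tube 32 mm across with a dark collar, 39 mm across, rim at 130 mm. A 22 mm column slides up out of it; its hub (top at 160 mm when down) and arm carry a white cone dripper 100 mm across, centre at x = 105 mm, rim at 162 mm when down.
- column_knob (a point): Centre of the column's black knob: round, 32 mm across, 32 mm high, upright; 195 mm above the worktop when the column is down. Lifting takes 3 to 7 N; unlocked and let go, the column sinks back. It locks when raised 80 mm (centre at 275 mm); hard stop at 92 mm. Raised 82 to 90 mm the button is out, and let go it settles onto the button at 80 mm. z up.
- lock_button (a joint): Spring lock button: brass pin 10 mm across in the column, pointing to the stand's +y side. Value in m: about 0 while held in, hidden inside the tube; 0.010 when it has sprung out over the collar's rim, where it props the column up.
- tall_mug: Black mug, 76 mm across and 130 mm tall with a side handle reaching 31 mm further, standing loose beside the stand; origin at the centre of its underside, z up. A bystander.
- milk_bottle: White milk bottle with a grey cap, 66 mm across and 190 mm tall, standing loose on the other side of the stand; origin at the centre of its underside, z up. A bystander.

How it is judged (in metres and radians):
At the end, for the whole second after the job is handed in: The lock button is out by more than 7 mm and the column, let go, stays up with its knob centre more than 268 mm above the worktop (value of joint lock_button above 0.007 m and height (world z) of column_knob above 0.268 m); the robot touches nothing.
It fails at once if the tall mug is knocked over or shifted by more than 30 mm (distance of tall_mug from where it was at the start of the episode above 0.03 m or angle between tall_mug's own z axis and vertical above 0.35 rad).
It fails at once if the milk bottle is knocked over or shifted by more than 30 mm (distance of milk_bottle from where it was at the start of the episode above 0.03 m or angle between milk_bottle's own z axis and vertical above 0.35 rad).
It also fails if it takes over 32 s, if anything falls off the work surface, if the arm or the gripper's body presses on something with over 40 N, if the wrist force passes 120 N, or if a joint passes its speed limit or range.

## Working session

There is one attempt and no reset: what is moved stays moved. The work goes in short steps, each a Python script; the robot and the scene stay as the last script left them, time stands still between calls to the robot, and variables do not carry over. Pictures are saved under pics/ and viewed, at most 10 in all, crops included, and the job is handed in when it is done.

```bash
mkdir -p pics
cat > h.py <<'E'
import numpy as np, cv2
from rig import r
def save(f,n): cv2.imwrite(f'pics/{n}.png',f['pixels'][:,:,::-1])
def ray(f,u,v):
    K=f['camera_matrix'];M=np.array(f['camera_from_world']);R=M[:3,:3];o=-R.T@M[:3,3]
    d=np.linalg.inv(K)@[u,v,1];d=R.T@(d*[1,-1,-1]);return o,d/np.linalg.norm(d)
def atz(f,u,v,z):
    o,d=ray(f,u,v);return o+d*(z-o[2])/d[2]
def tri(a,b):
    (o,d),(p,e)=a,b
    s=np.linalg.lstsq(np.c_[d,-e],p-o,rcond=None)[0]
    x,y=o+s[0]*d,p+s[1]*e;return (x+y)/2,np.linalg.norm(x-y)
E
python3 - <<'E'
from h import *
print(r.current_clock())
c={}
for n in('side','top'):
    f=r.grab_frame(n);save(f,n+'0')
    print(n,[k for k in f],np.round(ray(f,280,210),2).tolist())
    for t in('column_knob','stand','tall_mug','milk_bottle','lock_button'):
        for d in r.cut_out(f,t)[:3]:
            m=d['region'];ys,xs=np.nonzero(m)
            print(n,t,round(d['p'],2),d['box'],xs.mean().round(1),ys.mean().round(1),m.sum())
print(r.current_clock())
cv2.imwrite('pics/both.png',np.hstack([cv2.imread('pics/side0.png'),cv2.imread('pics/top0.png')])[:, :])
E
```

```text
0.0
side ['pixels', 'camera_matrix', 'camera_from_world', 'shot'] [[703.43, 823.45, 966.79], [-0.08, -0.71, -0.7]]
side column_knob 0.88 [269.8, 143.4, 320.1, 187.7] 293.2 169.3 935
side stand 0.86 [263.2, 144.0, 337.0, 222.1] 295.6 187.1 2440
side tall_mug 0.9 [248.8, 146.2, 279.9, 185.5] 263.6 167.0 768
side milk_bottle 0.94 [297.9, 187.2, 325.5, 241.6] 310.6 213.9 892
top ['pixels', 'camera_matrix', 'camera_from_world', 'shot'] [[314.73, -34.06, 1457.71], [0.19, -0.02, -0.98]]
top column_knob 0.94 [309.2, 189.5, 351.8, 251.6] 329.9 214.9 1408
top stand 0.8 [293.2, 186.9, 359.6, 281.7] 328.0 234.5 3920
top tall_mug 0.87 [353.1, 174.6, 389.6, 214.0] 372.1 197.6 928
top milk_bottle 0.96 [262.4, 223.3, 290.1, 250.4] 276.1 236.0 564
0.6
```

View pics/side0.png

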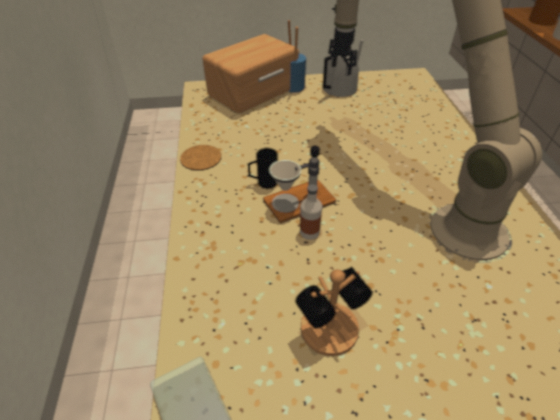

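View pics/top0.png

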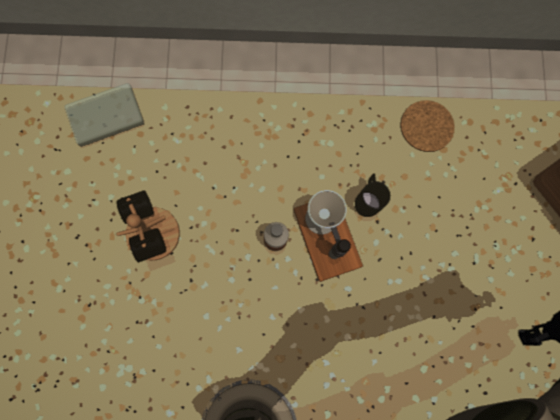

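The side view has the knob at about (314,152), and the top view has it at about (342,247). The dripper is at (327,210) in the top view, the mug is on its right at (372,197), and the bottle is on its left at (276,236). The mug tree, at (145,235) in the top view, is well away from the stand.

Run:
```python
from h import *
s=r.grab_frame('side');t=r.grab_frame('top')
k,e=tri(ray(s,314,152),ray(t,342,247));print('knob',k,e)
print('knob@195',atz(t,342,247,200),atz(s,314,152,195))
print('dripper',atz(t,327,210,162),'mug',atz(t,372,199,130),'bottle',atz(t,276,231,190))
a=s['pixels'][125:245,240:360];b=t['pixels'][170:290,280:400]
cv2.imwrite('pics/c1.png',cv2.resize(np.hstack([a,b]),(800,400),interpolation=cv2.INTER_CUBIC)[:,:,::-1])
```

```text
knob [ 470.68329657 -221.0207766   189.72933878] 4.670800766976297
knob@195 [ 467.21606488 -218.69883967  200.        ] [ 474.31305883 -215.19186808  195.        ]
dripper [ 565.42412889 -186.08464635  162.        ] mug [ 604.33693394 -307.99617533  130.        ] bottle [503.68953843 -56.97914509 190.        ]
```

View pics/c1.png

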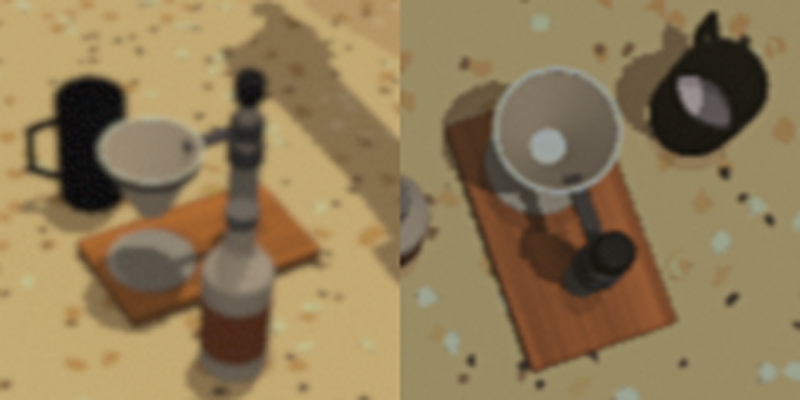

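```bash
cat >> h.py <<'E'
def wray(f,p,R,u,v):
    K=f['camera_matrix'];T=np.array(f['T_tool_cam'])
    q=np.array([u-K[0,2],v-K[1,2]]);n=np.linalg.norm(q);th=n/K[0,0];a=q/max(n,1e-9)*np.sin(th)
    d=R@T[:3,:3]@np.array([a[0],-a[1],-np.cos(th)]);return p+R@T[:3,3],d
def wz(f,p,R,u,v,z):
    o,d=wray(f,p,R,u,v);return o+d*(z-o[2])/d[2]
def down(yaw):
    c,s=np.cos(np.radians(yaw)),np.sin(np.radians(yaw))
    return np.array([[c,s,0],[s,-c,0],[0,0,-1.]])
E
python3 - <<'E'
from h import *
t=r.grab_frame('top');s=r.grab_frame('side')
print(atz(t,343.6,245,211),atz(s,315,150.5,195))
print(np.round(r.current_tcp_rot(),2).tolist(),r.current_joints())
for y in (18,198):
    print(y,[r.ik([472,-217,z],down(y)) for z in(330,195,282)])
E
```

```text
[ 470.84592566 -220.96757323  211.        ] [ 469.75021986 -222.67273054  195.        ]
[[0.91, 0.4, -0.0], [0.4, -0.91, -0.0], [-0.0, 0.0, -1.0]] [61.7818789  34.33531067 -0.14295504 91.63946794  0.10315815 54.02426469
 -4.57032893]
18 [array([ 21.9469724 ,  15.06310389,  -4.45455186, 112.63101954,
         1.46066409,  52.35832464, -55.24728652]), array([ 18.96292679,  24.80392099,  -0.73014822, 121.52216152,
         0.55238758,  33.67691791, -54.15955961]), array([ 20.89093343,  18.07988109,  -3.20421137, 116.17860781,
         1.38703734,  45.77633306, -55.1228767 ])]
198 [array([ 56.83639325,  21.50884644, -51.32752396, 110.70413025,
        19.93439269,  57.09617064, 104.39542995]), array([ 50.82510873,  31.13986362, -46.11539331, 119.59480453,
        33.30911084,  42.74244961,  91.39800016]), array([ 55.29977624,  24.8536207 , -50.53049518, 114.21786365,
        24.31978858,  51.98450265,  99.96951965])]
```

Run:
```python
from h import *
r.move_pose([471,-221,330],down(18))
p,R=np.array(r.current_tool_pos()),np.array(r.current_tcp_rot())
f=r.grab_frame('wrist');save(f,'w1');print(p,r.current_clock(),f['camera_matrix'])
T=np.array(f['T_tool_cam']);K=f['camera_matrix']
for d in r.cut_out(f,'column_knob')[:2]: print(d['p'],d['box'])
q=T[:3,:3].T@(R.T@(np.array([471,-221,211])-p)-T[:3,3])
th=np.arctan2(np.hypot(q[0],q[1]),-q[2]);n=q[:2]*[1,-1]/np.hypot(q[0],q[1]);print('pred',K[:2,2]+n*th*K[0,0])
```

```text
[ 470.88045825 -222.03631266  329.85733319] 2.6083 [[325.1922621    0.         279.82108082]
 [  0.         325.1922621  210.92736622]
 [  0.           0.           1.        ]]
0.83 [218.3, 31.9, 331.0, 227.5]
pred [278.68473591 210.54998121]
```

View pics/w1.png

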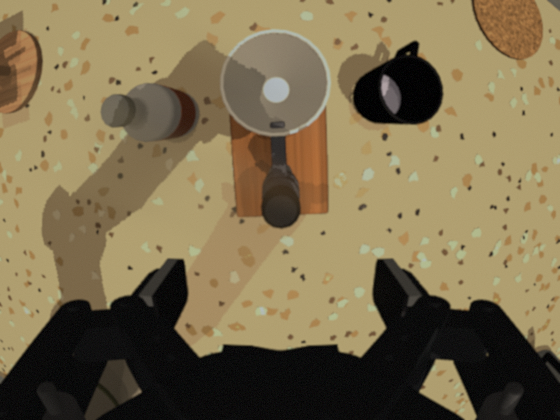

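The wrist view shows the knob's top at (281,209), against a prediction of (279,210). That agrees to about 1–2 mm, and the stand lines up with the fingers. I'll descend, grip and lift.

Run:
```python
from h import *
f=r.grab_frame('wrist');p,R=np.array(r.current_tool_pos()),np.array(r.current_tcp_rot())
k=wz(f,p,R,281,209,211);print('knob',k)
x,y=k[:2]
print(r.move_l([x,y,196],velocity=100,force_limit=15),r.current_tool_pos())
r.grasp(60);print('w',r.current_width(),r.current_finger_force(),r.current_force())
p=np.array(r.current_tool_pos());print(p)
z0=p[2]
for dz in (40,75,86):
    hit=r.move_l([p[0],p[1],z0+dz],velocity=60,force_limit=40)
    print(dz,hit,r.current_tool_pos(),r.current_force(),r.current_width())
    if hit: break
r.hold(.3);print(r.current_clock())
s=r.grab_frame('side');t=r.grab_frame('wrist')
a=s['pixels'][95:245,240:360]
cv2.imwrite('pics/c2.png',np.hstack([cv2.resize(a,(320,400),interpolation=cv2.INTER_CUBIC),cv2.resize(t['pixels'],(480,400))])[:,:,::-1])
```

```text
knob [ 472.71609822 -222.1289828   211.        ]
False [ 472.99353485 -222.24406023  196.50724886]
w 30.240454931749184 58.95641213050112 [-0.27468131  1.50133058  5.13879454]
[ 472.73377461 -222.01618481  196.41728656]
40 False [ 472.68466793 -222.01839181  236.67938823] [ 0.74928801  0.35574719 -2.26087402] 30.05352287534858
75 False [ 472.76752047 -222.0665948   274.17495482] [-9.52302889  3.77797995 30.08464312] 30.614673510238873
86 False [ 472.69101915 -221.98538321  282.59996607] [ 0.82143281  0.38647443 -4.0918356 ] 30.005876015737787
6.9417
```

View pics/c2.png

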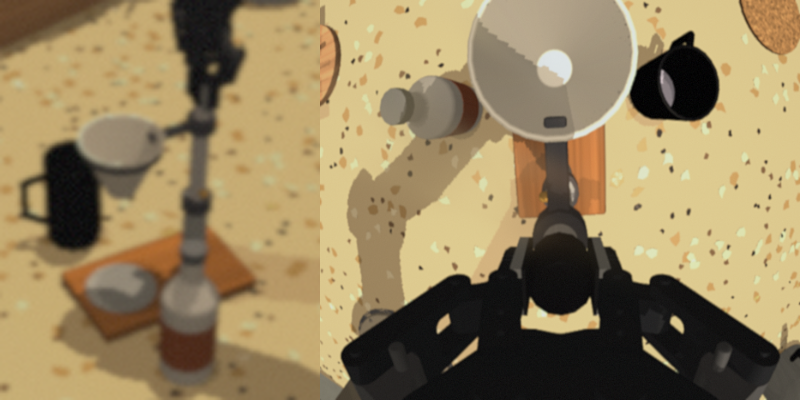

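The column is up and still in the grip, with a brass spot showing above the collar at (203,190). I'll lower it gently to check that it rests on the button before letting go.

Run:
```python
from h import *
p=np.array(r.current_tool_pos());print(r.current_force())
h=r.move_l(p-[0,0,8],velocity=20,force_limit=12);print(h,r.current_tool_pos(),r.current_force())
s=r.grab_frame('side')
for d in r.cut_out(s,'lock_button')[:2]: print(d['p'],d['box'])
a=s['pixels'][110:200,270:360]
cv2.imwrite('pics/c3.png',cv2.resize(a,(500,500),interpolation=cv2.INTER_CUBIC)[:,:,::-1])
print(r.current_clock())
```

```text
[ 0.62648091  0.33975263 -4.17331574]
True [ 472.71509478 -221.99710309  275.82341566] [-1.22337125  1.08549078  7.7498521 ]
0.59 [263.5, 124.2, 336.5, 221.0]
7.525
```

View pics/c3.png

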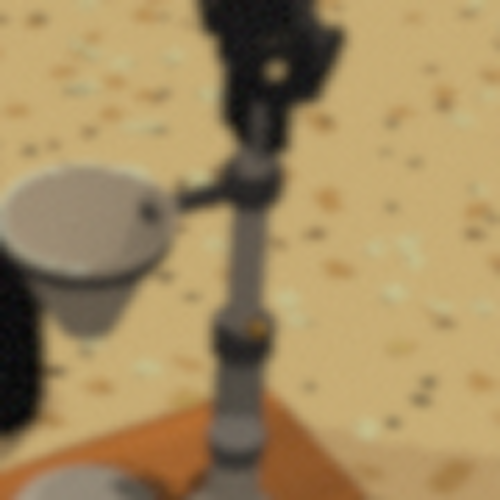

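The downward move stopped at +79.4 mm with the force turned upward, and the brass pin sits on the collar's rim at (258,328). The column is locked, so I'll release and retreat.

Run:
```python
from h import *
p=np.array(r.current_tool_pos())
r.ungrasp();print(r.current_width(),r.current_force())
print(r.move_l(p+[0,0,95],velocity=100,force_limit=20),r.current_tool_pos(),r.current_force())
s=r.grab_frame('side');t=r.grab_frame('wrist')
a=s['pixels'][95:245,240:360]
cv2.imwrite('pics/c4.png',np.hstack([cv2.resize(a,(320,400),interpolation=cv2.INTER_CUBIC),cv2.resize(t['pixels'],(480,400))])[:,:,::-1])
print(r.current_clock())
```

```text
85.2685810733664 [-0.18686887  0.1844541  -0.5355755 ]
False [ 472.41605749 -221.93394728  370.26783467] [ 0.05940581 -0.87839393 -0.86206308]
9.3167
```

View pics/c4.png

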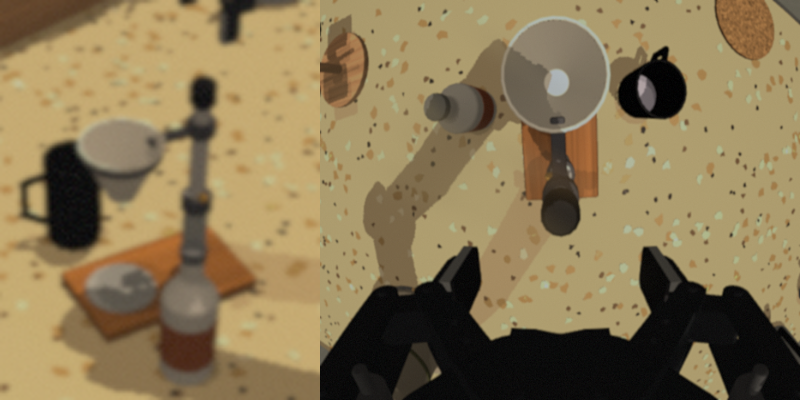

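The column stays up on its button: the knob is at (203,92) and the pin at (203,197). The gripper is clear, and the mug and bottle are where they were.

```bash
python3 -c "
from rig import r
print(r.sign_off())"
```

```text
the job is handed in; nothing more can be done
None
```

The column is up and resting on its lock button, the gripper is clear, the mug and bottle stand where they were, and the job is handed in at about 9.3 s on the robot's clock; no verdict was returned.

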